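# Run the batch marker round the bent rail

### The arm

A 6-joint arm with a two-finger parallel gripper is mounted at the origin on the work surface. World frame = base frame: x ahead of the robot, y to its left, z up, the work surface at z = 0. Lengths are in mm, angles in rad, forces in N, time in s.
With the tool pointing down it reaches from about 350 to 775 mm from the base axis. Payload 7.3 kg.
Tool frame: the origin (TCP) lies midway between the tips of the shut fingers; the grasp point (between the pads) lies 19 mm behind it; z points along the fingers, x is the direction in which the jaws open and shut, and the axes are right-handed (so a half turn about z gives the same grasp; the last joint's range is limited). The gripper opens to 92 mm and grips with 3 to 60 N. Pads are 19 mm wide; open, the fingers measure 130 mm over their backs; the gripper's body (75 mm by 190 mm) begins 47 mm behind the grasp point.
Start: joints at [-1.336, 0.342, 1.524, -0, 1.275, -0.146], TCP at [195.147, -487.407, 188.941] pointing down, gripper open.
Joint ranges: [-2.53, 2.53], [-0.77, 2.02], [0.04, 2.7], [-1, 4.14], [0.28, 2.66], [-3.11, 3.11]. Speed limits (rad/s): [2.57, 2.57, 3.14, 3.14, 3.14, 3.14].

### API

Orientations are given as [roll, pitch, yaw] about the fixed x, y, z axes, in that order (R = Rz(yaw) Ry(pitch) Rx(roll)).
In Python, from plant import bot gives the robot as it stands.
- The arm moves only by the shell command python3 -m pendant 'ROWS' [OPENING]. ROWS is JSON, a list of rows, each an object with "linear": the shift along the world's x, y, z in mm, a list of three; "twist": the turn about the world's z in degrees. In form: [{"linear": [x, y, z], "twist": twist}, ...]. A call has 1 to 20 rows; each row is the pose to reach, as a shift and turn from the pose commanded when the call began; what a row does not reach only later rows make up. A row lasts 1/8 s, in which the tool goes at most 62.5 mm and 10.7 degrees, less where a joint would pass 70% of its speed; a pose out of reach is approached as far as the arm can. A call with a gripper value outside its range is refused whole. OPENING is the closure in counts, from 0 (fully open) to 255 (shut), set as the call begins (- or left out, the last holds). The fingers move at their own pace and stop on an object; the grip force is fixed at half the most. Time passes only in rows, so rows that repeat a pose let the fingers close. It gives the time, the measured TCP pose, the force and the opening at its end, in the units of the state.
- bot.get_obs(): the state, without advancing time (a new reading comes with each control period).
- bot.capture(name): name is "side" or "top" or "wrist"; returns a dict with "frame" (384x512x3 uint8, blue, green, red), "z_map" (384x512 float32, mm along the optical axis (not along the pixel's ray), 0 where there is no reading), "fx", "fy", "cx", "cy" (pixels), "rvec" (rotation vector, rad) and "tvec" (3), from world to camera coordinates, as OpenCV has them. Camera axes: x right, y down, z forward; pixel columns grow to the right and rows downward; lengths in mm; the calibration is good to about 2 mm. A picture is of the moment at which its call begins.
- bot.close_job(): hands the job in, once; it reports no verdict.
The state is a dict: "time": time; "joint_positions": joint angles; "dq": joint speeds; "tau": joint torques, N m; "tool_pos": TCP position; "tcp_rot": TCP orientation; "contact_force": force on the tool from outside, world axes, zero at the start; "moment": the same for the moment, N m; "grip_width": finger opening in mm.
Only numpy, scipy, OpenCV 4.12 (cv2) and the standard library are available. Lean on these libraries where they do the work, as an engineer would, in place of code of your own. Each camera call takes 0.05 s, during which the arm holds its last target. There are 200 camera calls.

### The job

Take the orange drilled marker, thread it on the free end of the rack's bent steel rail and slide it gently round the bend, without forcing it, until it is fully home against the black rubber nose of the blue stop ring. Press it home gently but firmly enough to feel the rubber give, then let go and leave it hanging there; leave the lilac marker, the small tube rack and the freezer box alone.

Things in the scene. Friction and masses are not known exactly. Their poses are not given: they have to be found in the camera images.
- rail: Fixed tube rack with bent steel rail (round bar, 10 mm thick, axis level, 150 mm up). Origin: on the table under the axis of the upright post (18 mm thick, 162 tall). The bar leaves the post roughly along -y, then bends towards -x to a straight free leg; see rail_tip for its shape. The tubes beside it (x 27 to 123 mm, y -183 to 33) are 94 mm tall, lower than the rail.
- rail_tip (a point): Outermost point of the rail's free end, on the bar's axis; +x points along the bar into the bend. The bar is bent by hand and its shape is not reported: from the post's axis straight 102 to 118 mm, within 0.055 rad of the rail's -y, then an arc of 60 mm axis radius through 54 to 66 degrees towards the rail's -x, then straight 77 to 93 mm to this point.
- stop: Blue stop ring, 30 mm across, round the bar near the post, in a different place each time. Origin: centre of its face away from the post, 150 mm up, 30 to 60 mm from the post, on the rail's y axis (the bar may pass 4 mm beside it); axes as the rail's. A 27 mm round black rubber nose stands 3 to 8 mm proud of that face along -y (worn, not reported) and gives about 0.12 mm per N.
- orange_marker: Loose orange drilled block (60 to 130 g), 26 mm long (x), 30 wide (y), 40 tall (z), standing on the table. A round 13 mm hole runs right through along x, its axis 26 mm above the underside. Origin: centre of the underside. Grip it across the flat sides (+y, -y). Either end can go first.
- orange_marker_bore (a point): Middle of the orange marker's hole, 26 mm above the underside; x runs along the hole.
- lilac_marker: Loose lilac marker of the same shape and size as the orange one, a bystander. Origin: centre of the underside.
- small_rack: Loose white rack with ten capped tubes, 60 x 130 mm, 90 mm tall, a bystander. Origin: centre of the underside.
- freezer_box: Loose closed cardboard freezer box, 134 x 134 mm, 52 mm tall, a bystander. Origin: centre of the underside.
Things that resemble listed ones, but are neither listed nor needed, are in the scene too. Leave any green or turquoise look-alike of the orange_marker alone.

How it is judged:
By the outcome, as a careful person would: the job done as asked, in the order asked, and still so for the second after the job is handed in, with the robot touching nothing.
It also fails if it takes over 72 s, if anything falls off the work surface, if the arm or the gripper's body presses on something with over 40 N, if the wrist force passes 120 N, or if a joint passes its speed limit or range.

## Working session

There is one attempt and no reset: what is moved stays moved. The work goes in short steps, Python scripts to look and compute and a shell command to move; the robot and the scene stay as the last step left them, time stands still between calls to the robot, and variables do not carry over. Pictures are saved under pics/ and viewed, about 8 in all and at most 12, crops included, and the job is handed in when it is done.

```bash
ls; mkdir -p pics
cat > h.py <<'E'
import numpy as np, cv2
from plant import bot
def cap(n):
    d=bot.capture(n); d['R']=cv2.Rodrigues(np.array(d['rvec'],float))[0]; d['t']=np.array(d['tvec'],float).ravel(); return d
def ray(d,u,v):
    c=-d['R'].T@d['t']; r=d['R'].T@np.array([(u-d['cx'])/d['fx'],(v-d['cy'])/d['fy'],1.]); return c,r
def plane(d,u,v,z):
    c,r=ray(d,u,v); return c+r*(z-c[2])/r[2]
def cloud(d):
    z=d['z_map']; v,u=np.mgrid[:z.shape[0],:z.shape[1]]
    p=np.stack([(u-d['cx'])/d['fx']*z,(v-d['cy'])/d['fy']*z,z],-1)
    return (p-d['t'])@d['R']
def proj(d,P):
    p=np.atleast_2d(P)@d['R'].T+d['t']; return np.c_[p[:,0]/p[:,2]*d['fx']+d['cx'],p[:,1]/p[:,2]*d['fy']+d['cy']]
E
python3 - <<'E'
from h import *
import pickle
o={}
for n in("top","side","wrist"):
    d=cap(n);o[n]=d;print(n,d['fx'],d['cx'],d['cy'],-d['R'].T@d['t'],d['R'][2])
pickle.dump(o,open('o.pkl','wb'))
cv2.imwrite('pics/a.png',cv2.resize(np.vstack([o['top']['frame'],o['side']['frame']]),(400,600)) if 0 else cv2.resize(o['top']['frame'],(800,600)))
cv2.imwrite('pics/b.png',cv2.resize(o['side']['frame'],(800,600)))
print(bot.get_obs())
E
```

```text
pics
top 404.3814104973038 257.88232409808506 195.09551694545004 [ 278.02578028   38.03043393 1055.3385163 ] [ 0.21641496 -0.01189672 -0.97622899]
side 444.25809178596813 255.03881475928168 189.7988791089739 [-229.7787271   895.95232722  943.04179125] [ 0.5091093  -0.63128265 -0.5850555 ]
wrist 278.2498823381994 254.68474370992982 192.74417856624996 [ 264.60129669 -459.78070364  382.63318322] [-0.25721552 -0.10131469 -0.96102836]
{'time': 0.15, 'joint_positions': array([-1.33599450e+00,  3.42539246e-01,  1.52475698e+00,  5.01906914e-06,
        1.27537668e+00, -1.45998612e-01]), 'dq': array([ 6.17544219e-06, -1.10763861e-03, -2.87361269e-03, -3.08118092e-04,
       -6.42099592e-04,  2.21324354e-04]), 'tau': array([ 1.05029187e-03, -4.31471550e+01, -2.44353318e+01,  7.17382575e-02,
        5.37046138e-02, -7.75421267e-05]), 'tool_pos': array([ 195.07123339, -487.06958381,  188.43096675]), 'tcp_rot': array([-3.14143075e+00,  1.06806087e-03, -1.18999727e+00]), 'contact_force': array([-0.15753014, -0.52239183, -0.00847113]), 'moment': array([-0.00093604, -0.00891967,  0.00682973]), 'grip_width': 91.81115721503753}
```

View pics/a.png

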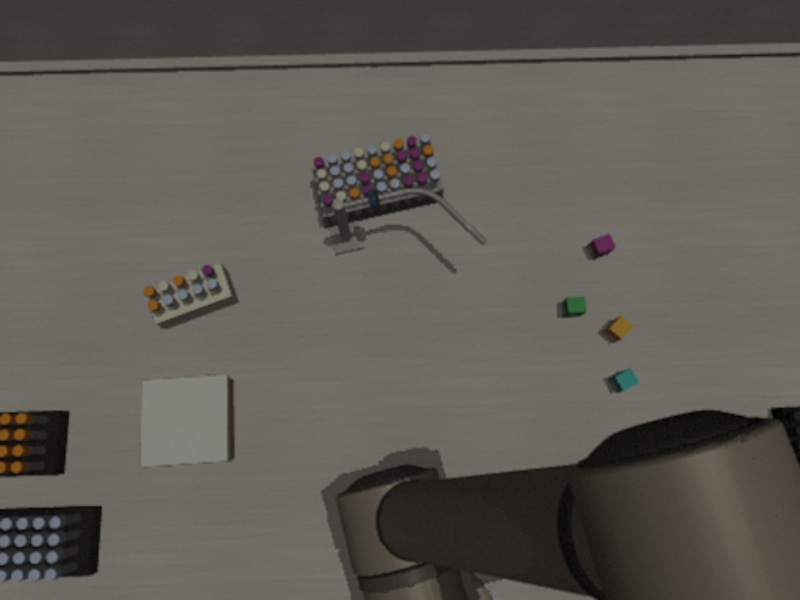

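View pics/b.png

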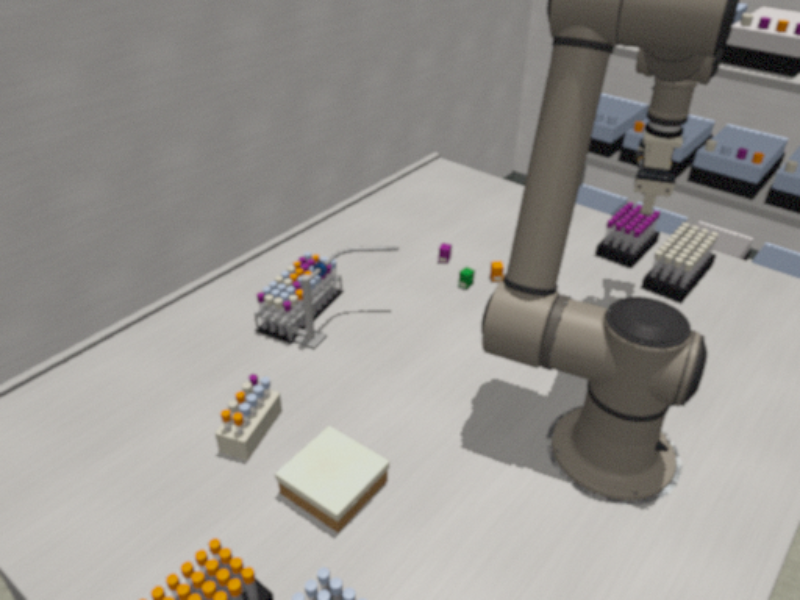

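The top view (800x600) shows four small blocks: lilac (603,245), green (575,306), orange (620,328) and turquoise (626,380). Only the one at (620,328) fits the orange block. The rail runs from the post at (340,205) past the blue ring (374,199) to its tip at (484,241).

Run:
```python
from h import *
import pickle
o=pickle.load(open('o.pkl','rb'))
for n in('top','side'):
    d=o[n];P=cloud(d);f=d['frame'];hsv=cv2.cvtColor(f,cv2.COLOR_BGR2HSV)
    m=((hsv[...,0]>8)&(hsv[...,0]<24)&(hsv[...,1]>150)&(P[...,2]>10)&(P[...,2]<55)&(P[...,1]<-100)).astype(np.uint8)
    k,l,s,c=cv2.connectedComponentsWithStats(m)
    for i in range(1,k):
        if s[i,4]>15:
            q=P[l==i]; t=q[q[:,2]>36]
            print(n,'orange',s[i],c[i],q.min(0),q.max(0))
            if len(t)>8:
                r=cv2.minAreaRect(t[:,:2].astype(np.float32)); print(len(t),t.mean(0),r)
    # bar
    b=(P[...,2]>135)&(P[...,2]<170)&(P[...,0]>350)&(P[...,1]<170)&(P[...,1]>-250)
    q=P[b]; vv,uu=np.nonzero(b); i=np.argsort(-q[:,1])
    print(n,len(q)); print(np.c_[uu,vv,q.round(0)][i][::max(1,len(q)//45)].astype(int).tolist())
    bl=(hsv[...,0]>100)&(hsv[...,0]<130)&(hsv[...,1]>110)&(P[...,2]>120)&(P[...,0]>350)
    print('blue',P[bl].mean(0),np.argwhere(bl).mean(0),bl.sum())
d=o['top']
cv2.imwrite('pics/c.png',np.vstack([cv2.resize(d['frame'][110:170,190:330],(800,343),interpolation=cv2.INTER_CUBIC),cv2.resize(d['frame'][185:255,340:490],(550,257),interpolation=cv2.INTER_CUBIC).copy() if 0 else cv2.resize(d['frame'][190:235,330:470],(800,257),interpolation=cv2.INTER_CUBIC)]))
```

```text
top orange [387 203  17  15 145] [395.42068966 209.74482759] [ 438.0827883  -345.26043457   10.98694236] [ 472.91829877 -308.5906369    45.0426018 ]
117 [ 455.26024363 -326.96361995   40.50820017] ((455.9429931640625, -327.56683349609375), (24.49728775024414, 31.05908966064453), 44.47079849243164)
top 555
[[213, 136, 631, 130, 135], [214, 136, 626, 127, 147], [215, 135, 625, 124, 156], [216, 130, 636, 121, 160], [217, 130, 635, 118, 161], [218, 133, 627, 116, 162], [220, 134, 635, 113, 136], [222, 132, 633, 107, 155], [225, 130, 637, 100, 156], [227, 128, 642, 95, 156], [230, 129, 639, 88, 156], [233, 127, 645, 81, 153], [235, 122, 655, 76, 160], [236, 126, 642, 73, 167], [238, 133, 629, 69, 155], [239, 131, 633, 67, 157], [240, 131, 634, 65, 155], [241, 130, 636, 62, 156], [242, 125, 648, 59, 158], [245, 126, 646, 53, 154], [248, 126, 646, 45, 156], [250, 123, 653, 40, 156], [253, 123, 653, 33, 156], [256, 123, 652, 26, 158], [259, 124, 651, 19, 153], [262, 122, 654, 12, 159], [265, 124, 651, 5, 153], [268, 122, 653, -2, 158], [270, 121, 657, -7, 154], [273, 124, 649, -14, 155], [27
[... 1449 characters left out ...]
84, 97, 1412, 1, 168], [87, 103, 1419, -10, 135], [221, 159, 654, -18, 156], [91, 102, 1414, -26, 136], [228, 158, 638, -34, 158], [94, 97, 1408, -41, 155], [235, 160, 620, -49, 151], [97, 97, 1409, -56, 150], [98, 94, 1409, -64, 161], [100, 98, 1411, -70, 140], [101, 94, 1410, -78, 156], [102, 97, 1420, -86, 137], [104, 94, 1413, -94, 150], [105, 89, 1413, -103, 170], [108, 91, 1418, -119, 154], [110, 87, 1416, -131, 169], [115, 93, 1413, -148, 136], [116, 85, 1417, -163, 168], [120, 90, 1419, -180, 138], [123, 87, 1413, -194, 149], [125, 83, 1413, -208, 164], [128, 84, 1414, -224, 154], [132, 84, 1409, -241, 150]]
blue [639.39645546  70.68721734 157.62857869] [171.32142857 205.67857143] 28
```

View pics/c.png

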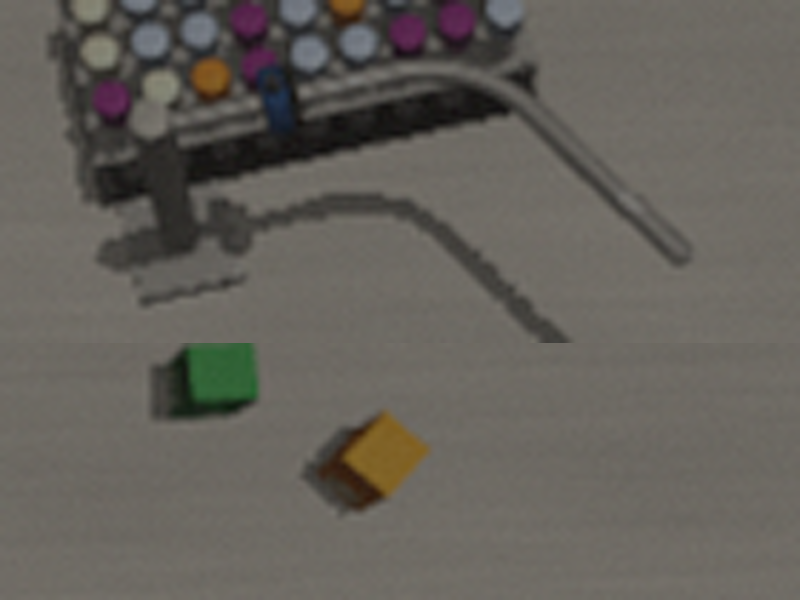

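```bash
python3 -m pendant '[{"linear":[60,40,0],"twist":6},{"linear":[110,70,0],"twist":12},{"linear":[160,100,0],"twist":18},{"linear":[210,130,0],"twist":22.7},{"linear":[261,160,-20],"twist":22.7},{"linear":[261,160,-40],"twist":22.7},{"linear":[261,160,-40],"twist":22.7},{"linear":[261,160,-40],"twist":22.7}]'
python3 - <<'E'
from h import *
print(bot.get_obs()['tool_pos'],bot.get_obs()['tcp_rot'])
d=cap('wrist');P=cloud(d);hsv=cv2.cvtColor(d['frame'],cv2.COLOR_BGR2HSV)
m=((hsv[...,0]>8)&(hsv[...,0]<24)&(hsv[...,1]>150)&(P[...,2]>36)&(P[...,2]<46)).astype(np.uint8)
k,l,s,c=cv2.connectedComponentsWithStats(m)
for i in range(1,k):
    if s[i,4]>100:
        v,u=np.nonzero(l==i); X=np.array([plane(d,a,b,40)[:2] for a,b in zip(u,v)],np.float32)
        print(s[i],X.mean(0),cv2.minAreaRect(X),cv2.minAreaRect(np.c_[u,v].astype(np.float32)))
cv2.imwrite('pics/d.png',d['frame'])
E
```

```text
time: 1.15
tool_pos: [456.0, -328.1, 149.6]
tcp_rot: [3.141, -0.001, -0.795]
contact_force: [-0.7, -0.4, -0.0]
grip_width: 91.7
[ 455.95652612 -328.06136232  149.58682498] [ 3.14147311e+00 -7.74692532e-04 -7.94674468e-01]
[243 171  27  23 603] [ 457.21268 -329.76224] ((456.9769592285156, -329.7460021972656), (25.451091766357422, 29.362571716308594), 44.42662811279297) ((256.0, 182.0), (22.0, 26.0), 90.0)
```

View pics/d.png

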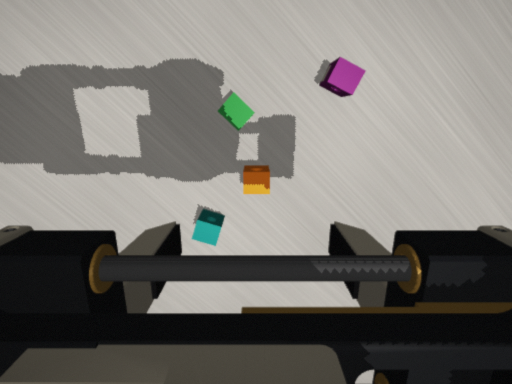

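The wrist view has orange at (256,182) between the open fingers. Green (236,110), turquoise (209,227) and lilac (343,77) are clear of it. I'll descend and grip.

```bash
python3 -m pendant '[{"linear":[0.5,-0.6,-50],"twist":0},{"linear":[0.5,-0.6,-100],"twist":0},{"linear":[0.5,-0.6,-130],"twist":0},{"linear":[0.5,-0.6,-143],"twist":0},{"linear":[0.5,-0.6,-143],"twist":0}]'; python3 -m pendant '[{"linear":[0,0,0],"twist":0},{"linear":[0,0,0],"twist":0},{"linear":[0,0,0],"twist":0},{"linear":[0,0,0],"twist":0},{"linear":[0,0,0],"twist":0},{"linear":[0,0,0],"twist":0},{"linear":[0,0,0],"twist":0},{"linear":[0,0,0],"twist":0}]' 255
```

```text
time: 1.82
tool_pos: [456.6, -328.6, 6.3]
tcp_rot: [-3.142, -0.0, -0.795]
contact_force: [1.1, -0.1, 0.3]
grip_width: 91.5
time: 2.82
tool_pos: [456.6, -328.0, 5.9]
tcp_rot: [-3.142, 0.0, -0.794]
contact_force: [0.5, 0.5, -0.4]
grip_width: 16.6
```

Run:
```python
from h import *
print(bot.get_obs())
d=cap('wrist');e=cap('top');f=cap('side')
a=cv2.resize(d['frame'],(640,480));b=cv2.resize(e['frame'][180:270,340:460],(400,300));
cv2.imwrite('pics/e.png',np.hstack([d['frame'],cv2.resize(f['frame'][130:230,260:335],(288,384))]))
```

```text
{'time': 2.825, 'joint_positions': array([-7.59164752e-01,  6.13252126e-01,  1.63847632e+00,  8.58572273e-06,
        8.89904472e-01,  3.46383092e-02]), 'dq': array([-0.00161958, -0.00056319, -0.00293857,  0.00019028, -0.00120083,
       -0.00048056]), 'tau': array([ 2.69798096e-03, -5.06060064e+01, -1.85780025e+01,  6.40408974e-02,
        3.46145220e-02,  5.15174327e-05]), 'tool_pos': array([ 456.6360163 , -327.96214343,    5.88484465]), 'tcp_rot': array([-3.14158738e+00,  4.04718029e-05, -7.93808466e-01]), 'contact_force': array([ 0.53597829,  0.46165388, -0.40317389]), 'moment': array([-0.04205469, -0.03516196,  0.04936251]), 'grip_width': 16.565506195674484}
```

View pics/e.png

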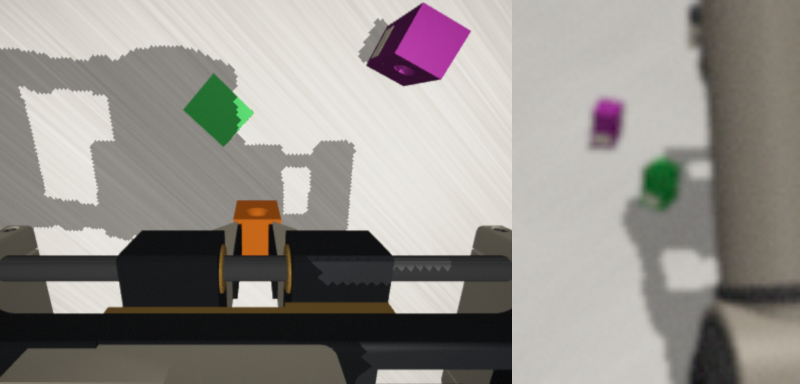

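Shows the orange block's drilled end at (257,212), but the fingers read only 16.6 mm apart, less than the block's 30 mm width. I'll check the depth map.

Run:
```python
from h import *
d=cap('wrist');P=cloud(d);T=bot.get_obs()['tool_pos']
a=np.radians(44.4);ex=np.array([np.cos(a),np.sin(a)]);ey=np.array([-ex[1],ex[0]])
for v in range(196,262,5):
    print(v,[ (u,round(float((P[v,u,:2]-T[:2])@ex)),round(float((P[v,u,:2]-T[:2])@ey)),round(float(P[v,u,2]))) for u in range(226,292,8)])
cv2.imwrite('pics/f.png',cv2.resize(d['frame'][190:310,180:340],(800,600),interpolation=cv2.INTER_NEAREST))
```

```text
196 [(226, 14, 21, -2), (234, 14, 15, -2), (242, 14, 9, -1), (250, 14, 3, -2), (258, 15, -3, 1), (266, 14, -9, -1), (274, 14, -15, 0), (282, 14, -21, -2), (290, 14, -27, -1)]
201 [(226, 10, 22, -2), (234, 10, 15, -2), (242, 11, 9, 3), (250, 11, 3, 2), (258, 11, -3, 2), (266, 11, -9, 2), (274, 11, -15, 1), (282, 10, -21, -1), (290, 10, -27, -1)]
206 [(226, 6, 22, 0), (234, 6, 16, -1), (242, 11, 9, 14), (250, 11, 3, 14), (258, 11, -3, 14), (266, 11, -8, 13), (274, 12, -14, 15), (282, 6, -21, -2), (290, 6, -27, -1)]
211 [(226, 2, 22, -1), (234, 2, 16, -1), (242, 12, 8, 25), (250, 9, 3, 19), (258, 9, -3, 18), (266, 10, -8, 21), (274, 12, -13, 26), (282, 2, -21, -1), (290, 2, -27, -1)]
216 [(226, -2, 22, -2), (234, 12, 13, 35), (242, 11, 8, 34), (250, 11, 3, 34), (258, 11, -2, 33), (266, 11, -8, 34), (274, 11, -13, 34), (282, -2, -22, -2), (290, -2, -28, -1)]
221 [(226, -6, 22, 0), (234, 10, 13, 39), (242, 10, 8, 38), (250, 10, 3, 39), (258, 9, -2, 37), (266, 10, -7, 38), (274, 10, -12, 40), (282, -6, -22, -1), (290, -6, -28, -1)]
226 [(226, -10, 22, -1), (234, 11, 12, 50), (242, 12, 7, 5
[... 674 characters left out ...]
, (234, 37, 6, 125), (242, 35, 4, 122), (250, 10, 2, 72), (258, -8, -2, 38), (266, 34, -4, 121), (274, 37, -6, 125), (282, 75, 0, 200), (290, 37, -11, 125)]
251 [(226, 36, 8, 128), (234, 36, 6, 128), (242, 34, 4, 123), (250, 9, 2, 77), (258, -11, -2, 38), (266, 33, -4, 121), (274, 37, -6, 129), (282, 37, -8, 128), (290, 37, -10, 128)]
256 [(226, 36, 8, 130), (234, 37, 5, 132), (242, 34, 3, 127), (250, 75, 0, 200), (258, 31, -1, 121), (266, 31, -4, 121), (274, 36, -6, 130), (282, 36, -8, 131), (290, 37, -10, 131)]
261 [(226, 35, 8, 132), (234, 36, 5, 133), (242, 32, 3, 126), (250, 31, 1, 124), (258, 31, -1, 124), (266, 31, -4, 124), (274, 36, -6, 133), (282, 36, -8, 132), (290, 36, -10, 134)]
```

View pics/f.png

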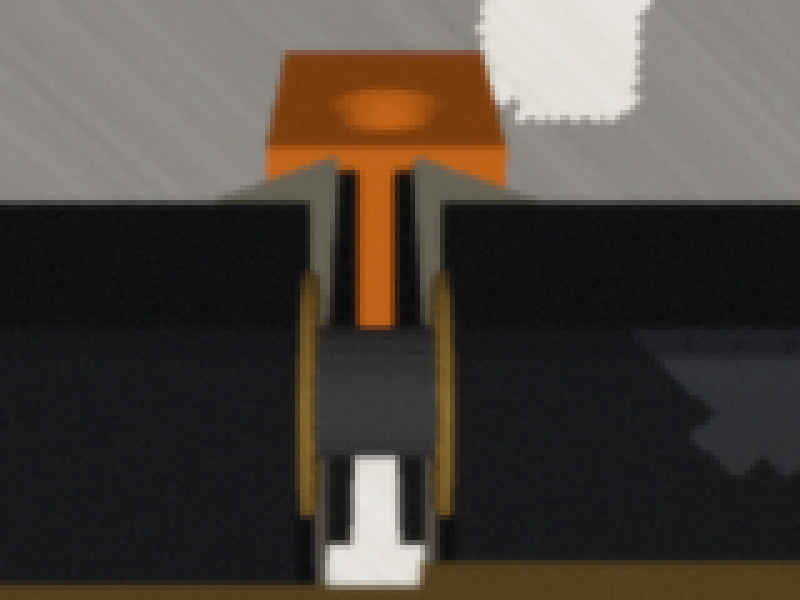

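Crop: the block at (385,110) hasn't moved. The fingertips have closed just above its top face (tips at z≈42), and the gripper body starts at z≈110 rather than 72. So the real fingers sit about 38 mm higher than the reported TCP implies. I'll open and measure the tip height directly.

```bash
python3 -m pendant '[{"linear":[0,0,0],"twist":0},{"linear":[0,0,0],"twist":0},{"linear":[0,0,0],"twist":0},{"linear":[0,0,0],"twist":0},{"linear":[0,0,0],"twist":0},{"linear":[0,0,0],"twist":0},{"linear":[0,0,0],"twist":0},{"linear":[0,0,0],"twist":0}]' 0
cat > tip.py <<'E'
from h import *
d=cap('wrist');P=cloud(d);o=bot.get_obs();T=o['tool_pos'];y=o['tcp_rot'][2]+np.pi/2
ex=np.array([np.cos(y),np.sin(y)]);ey=np.array([-ex[1],ex[0]])
L=np.stack([(P[...,:2]-T[:2])@ex,(P[...,:2]-T[:2])@ey,P[...,2]-T[2]],-1)
ok=d['z_map']>0
for s in(1,-1):
    m=ok&(abs(L[...,0])<14)&(L[...,1]*s>25)&(L[...,1]*s<75)&(P[...,2]>5)&(P[...,2]<150)
    q=L[m]; 
    if len(q): i=np.argsort(q[:,2]); print(s,len(q),'lowest(local)',q[i[:200:25]].round(1).tolist())
m=ok&(abs(L[...,0]-37)<4)&(L[...,2]>40)
print('body',np.percentile(L[m][:,2],[0.5,2,5,50]) if m.any() else None,'z',T,o['contact_force'],o['grip_width'])
E
python3 tip.py
```

```text
time: 4.03
tool_pos: [456.6, -328.0, 5.9]
tcp_rot: [3.142, -0.0, -0.794]
contact_force: [-1.0, -0.6, -0.1]
grip_width: 77.7
1 2506 lowest(local) [[11.0, 41.6, 35.7], [-6.2, 38.6, 37.8], [4.6, 38.2, 39.2], [9.7, 40.0, 40.4], [2.4, 38.4, 41.6], [11.2, 44.0, 42.7], [9.8, 38.6, 43.6], [7.6, 38.0, 44.4]]
-1 3976 lowest(local) [[8.9, -41.6, 35.5], [9.7, -39.9, 37.5], [-0.1, -39.0, 39.1], [9.0, -38.7, 40.4], [0.3, -39.1, 41.3], [11.1, -46.9, 42.5], [5.9, -38.8, 43.6], [11.4, -49.2, 44.6]]
body [103.60029497 104.99770312 106.8973313  119.37434609] z [ 456.65893623 -327.99097007    5.95721625] [ 0.1156307  -0.25982737  0.75389816] 81.38740246682383
```

Measured: the tips are about 37 mm above the reported TCP, and the body is 37 mm high too, so this is a constant tool-length error. I'll descend in steps and watch the force.

```bash
python3 -m pendant '[{"linear":[0,0,-12],"twist":0},{"linear":[0,0,-22],"twist":0},{"linear":[0,0,-28],"twist":0},{"linear":[0,0,-28],"twist":0}]'; python3 tip.py
```

```text
time: 4.58
tool_pos: [456.3, -327.6, -22.9]
tcp_rot: [3.142, 0.001, -0.794]
contact_force: [0.6, -0.5, 1.2]
grip_width: 92.0
1 2772 lowest(local) [[-7.8, 46.3, 35.5], [11.1, 49.3, 37.2], [-6.2, 46.0, 38.7], [10.8, 48.1, 39.6], [-7.2, 46.2, 40.6], [6.5, 46.1, 41.6], [2.4, 46.2, 42.5], [10.5, 48.2, 43.6]]
-1 4171 lowest(local) [[2.8, -46.1, 34.8], [9.8, -47.4, 37.3], [-2.9, -45.6, 38.3], [10.1, -48.0, 39.4], [-2.6, -45.7, 40.3], [10.8, -53.3, 41.2], [4.3, -45.9, 42.3], [1.5, -45.8, 43.4]]
body [103.36310023 105.11616511 106.84979373 118.58305952] z [ 456.53546626 -327.90803878  -22.3994997 ] [-0.41802116  0.30866901  0.24384221] 92.04324141666285
```

```bash
python3 -m pendant '[{"linear":[0,0,-4],"twist":0},{"linear":[0,0,-7],"twist":0},{"linear":[0,0,-7],"twist":0}]'; python3 -m pendant '[{"linear":[0,0,0],"twist":0},{"linear":[0,0,0],"twist":0},{"linear":[0,0,0],"twist":0},{"linear":[0,0,0],"twist":0},{"linear":[0,0,0],"twist":0},{"linear":[0,0,0],"twist":0},{"linear":[0,0,0],"twist":0},{"linear":[0,0,0],"twist":0},{"linear":[0,0,0],"twist":0},{"linear":[0,0,0],"twist":0}]' 255
```

```text
time: 5.0
tool_pos: [456.5, -327.9, -29.2]
tcp_rot: [3.142, 0.0, -0.794]
contact_force: [0.1, 0.3, -0.3]
grip_width: 91.9
time: 6.25
tool_pos: [456.6, -328.0, -29.1]
tcp_rot: [3.142, -0.0, -0.794]
contact_force: [0.9, -0.6, 0.3]
grip_width: 30.1
```

Gripped at 30.1 mm. Now I'll lift and go to a standoff about 70 mm short of the tip.

```bash
python3 -m pendant '[{"linear":[0,0,40],"twist":0},{"linear":[0,0,90],"twist":0},{"linear":[0,0,124],"twist":0},{"linear":[10,40,124],"twist":0},{"linear":[30,90,124],"twist":0},{"linear":[45,140,124],"twist":0},{"linear":[55,170,124],"twist":0},{"linear":[59,180,124],"twist":0},{"linear":[59,180,124],"twist":0},{"linear":[59,180,124],"twist":0}]'
cat > rail.py <<'E'
from h import *
import sys
from scipy.optimize import least_squares
d=cap('wrist');P=cloud(d);o=bot.get_obs();T=o['tool_pos'];print(T,o['tcp_rot'][2],o['contact_force'],o['grip_width'])
y=o['tcp_rot'][2]+np.pi/2;ex=np.array([np.cos(y),np.sin(y)]);ey=np.array([-ex[1],ex[0]])
m=((P[...,2]>138)&(P[...,2]<165)&(d['z_map']>0)).astype(np.uint8)
l=(P[...,:2]-T[:2])@ex; m[l<16]=0
k,L,s,c=cv2.connectedComponentsWithStats(m)
i=1+np.argmax(s[1:,4]); print(s[i])
C=[]
for v in range(s[i,1],s[i,1]+s[i,3],3):
    u=np.nonzero(L[v]==i)[0]
    if len(u)>2: C.append(np.r_[u.min(),u.max(),v,plane(d,u.mean(),v,150)[:2],P[v,u][:,2].max()])
C=np.array(C)
for r in C[::3]: q=r[3:5]-T[:2]; print(r[:3],r[3:].round(1),'local',round(q@ex,1),round(q@ey,1))
cv2.imwrite('pics/%s.png'%sys.argv[1],d['frame'])
E
python3 rail.py g
```

```text
time: 7.5
tool_pos: [515.4, -149.1, 94.8]
tcp_rot: [3.141, -0.0, -0.795]
contact_force: [-0.4, -0.3, -0.9]
grip_width: 29.5
[ 515.35654336 -149.19052425   94.86187058] -0.7952151605258797 [-0.14552175 -0.95536765 -0.97802109] 29.841573618861716
[ 251    0   26  113 2394]
[254. 276.   0.] [605.6 -67.5 154.9] local 121.6 -4.8
[254. 275.   9.] [603.  -69.7 154.4] local 118.2 -4.6
[253. 275.  18.] [600.4 -72.  154.3] local 114.7 -4.4
[253. 274.  27.] [597.7 -74.4 154.2] local 111.2 -4.2
[253. 274.  36.] [595.1 -76.8 155.6] local 107.6 -4.2
[253. 273.  45.] [592.5 -79.3 154.7] local 104.0 -4.1
[252. 273.  54.] [589.7 -81.7 155.4] local 100.3 -3.9
[252. 273.  63.] [587.  -84.4 154.6] local 96.5 -3.9
[252. 272.  72.] [584.2 -86.9 154.3] local 92.7 -3.7
[251. 272.  81.] [581.2 -89.5 154.6] local 88.8 -3.5
[251. 271.  90.] [578.3 -92.1 154.3] local 84.9 -3.3
[251. 271.  99.] [575.6 -95.1 154. ] local 80.9 -3.5
[252. 269. 108.] [572.4 -97.7 152.4] local 76.8 -3.1
```

View pics/g.png

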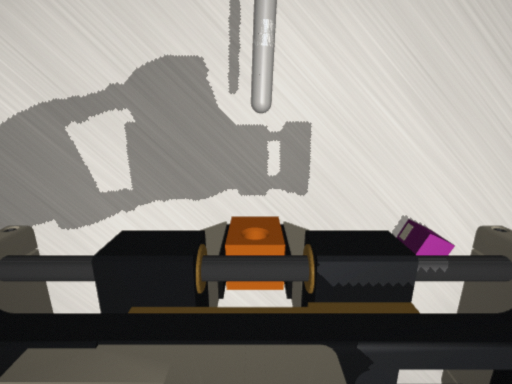

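Tip at (262,112), bore at (255,234). The bar sits slightly to the right and is turned about 2° from the tool. I'll measure the block in the same picture frame.

```bash
cat > blk.py <<'E'
from h import *
d=cap('wrist');P=cloud(d);o=bot.get_obs();T=o['tool_pos'];y=o['tcp_rot'][2]+np.pi/2
ex=np.array([np.cos(y),np.sin(y)]);ey=np.array([-ex[1],ex[0]])
hsv=cv2.cvtColor(d['frame'],cv2.COLOR_BGR2HSV)
m=(hsv[...,0]>5)&(hsv[...,0]<24)&(hsv[...,1]>150)&(d['z_map']>0)
X=np.stack([(P[...,:2]-T[:2])@ex,(P[...,:2]-T[:2])@ey,P[...,2]],-1)
m&=(abs(X[...,1])<20)&(abs(X[...,0])<20)&(X[...,2]>T[2]+20)&(X[...,2]<T[2]+75)
top=m&(X[...,0]<8)&(X[...,2]>T[2]+60); print('top z',np.median(X[top][:,2]),'tcp z',T[2])
# end face rows: lateral centre and normal
f=m&(X[...,2]<T[2]+65)
for v in range(210,242,3):
    u=np.nonzero(f[v])[0]
    if len(u)>20: print(v,u.min(),u.max(),'y',X[v,u.min(),1].round(1),X[v,u.max(),1].round(1),'x',np.median(X[v,u,0]).round(1),'xL,xR',np.median(X[v,u[:8],0]).round(1),np.median(X[v,u[-8:],0]).round(1),'z',np.median(X[v,u,2]).round(1))
E
python3 blk.py
```

```text
top z 162.4658438048304 tcp z 94.83750511118461
219 232 278 y 13.7 -14.9 x 11.2 xL,xR 11.2 11.1 z 127.8
222 231 278 y 14.0 -14.3 x 11.3 xL,xR 11.0 11.4 z 132.9
225 229 280 y 14.6 -15.3 x 11.2 xL,xR 11.2 11.2 z 137.5
228 228 281 y 15.2 -15.8 x 11.2 xL,xR 11.4 11.2 z 141.8
231 227 282 y 15.4 -16.0 x 10.9 xL,xR 11.2 11.2 z 145.3
234 227 283 y 14.6 -16.3 x 10.7 xL,xR 11.3 11.3 z 148.9
237 226 283 y 15.1 -15.8 x 11.0 xL,xR 11.3 11.2 z 153.3
240 226 284 y 14.6 -15.9 x 11.3 xL,xR 11.2 11.2 z 157.5
```

```bash
python3 -m pendant '[{"linear":[10,9,0],"twist":-2.2},{"linear":[20,18,0],"twist":-2.2},{"linear":[30,27.3,0],"twist":-2.2},{"linear":[38.5,35,0],"twist":-2.2},{"linear":[38.5,35,0],"twist":-2.2},{"linear":[38.5,35,0],"twist":-2.2}]'; python3 rail.py i; python3 blk.py
```

```text
time: 8.35
tool_pos: [553.9, -113.0, 94.8]
tcp_rot: [3.141, 0.0, -0.832]
contact_force: [0.3, -0.6, -1.5]
grip_width: 30.1
[ 553.87456443 -113.1411469    94.87661158] -0.8321712618235406 [ 0.19379567 -0.21902725 -0.62658998] 29.54168595947957
[ 244    0   24  216 4412]
[244. 266.   0.] [644.2 -31.5 154.6] local 121.7 -0.5
[245. 266.   9.] [641.8 -34.  154.7] local 118.3 -0.7
[245. 267.  18.] [639.4 -36.5 154.4] local 114.8 -0.9
[246. 267.  27.] [636.9 -39.  154.1] local 111.3 -1.1
[246. 267.  36.] [634.3 -41.5 154.9] local 107.7 -1.1
[246. 267.  45.] [631.6 -43.9 154.3] local 104.1 -1.1
[246. 267.  54.] [628.9 -46.4 153.9] local 100.4 -1.1
[246. 267.  63.] [626.1 -48.9 154. ] local 96.6 -1.1
[246. 266.  72.] [623.1 -51.3 154.7] local 92.8 -0.9
[246. 266.  81.] [620.2 -53.9 154.3] local 88.9 -0.9
[246. 266.  90.] [617.3 -56.6 155.6] local 85.0 -0.9
[246. 266.  99.] [614.4 -59.3 154.1] local 81.0 -0.9
[246. 266. 108.] [611.4 -62.1 154.8] local 76.9 -0.9
[246. 266. 117.] [608.3 -64.9 153.8] local 72.7 -0.9
[246. 266. 126.] [605.2 -67.7 154.5] local 68.5 -0.9
[246. 266. 135.] [602.1 -70.
[... 245 characters left out ...]
5. 180.] [585.2 -85.9 153.9] local 41.5 -1.0
[247. 265. 189.] [581.7 -89.1 154.5] local 36.7 -1.0
[247. 265. 198.] [578.1 -92.4 154.5] local 31.9 -1.0
[247. 265. 207.] [574.4 -95.8 154.2] local 26.9 -1.0
top z 162.45794844117069 tcp z 94.91902340124223
219 232 278 y 13.8 -14.7 x 11.3 xL,xR 11.1 11.4 z 127.9
222 231 278 y 14.0 -14.3 x 11.4 xL,xR 11.4 11.5 z 133.0
225 229 280 y 14.9 -15.2 x 11.4 xL,xR 11.2 11.4 z 137.6
228 228 281 y 15.4 -15.6 x 11.3 xL,xR 11.3 11.4 z 141.8
231 227 282 y 15.5 -15.9 x 10.9 xL,xR 11.5 11.3 z 145.2
234 227 283 y 14.9 -16.0 x 11.0 xL,xR 11.4 11.4 z 149.4
237 226 283 y 15.3 -15.8 x 11.1 xL,xR 11.3 11.3 z 153.4
240 225 284 y 15.3 -15.8 x 11.5 xL,xR 11.5 11.4 z 157.9
```

Yaw matches the leg (lateral constant at -1.0 while the block is at -0.3). I'll shift -0.7 mm laterally and start threading slowly.

```bash
python3 -m pendant '[{"linear":[0.5,-0.5,0],"twist":0},{"linear":[4.2,2.9,0],"twist":0},{"linear":[7.9,6.2,0],"twist":0},{"linear":[10.1,8.3,0],"twist":0},{"linear":[12.3,10.3,0],"twist":0},{"linear":[14.5,12.3,0],"twist":0},{"linear":[16.8,14.3,0],"twist":0},{"linear":[16.8,14.3,0],"twist":0}]'
python3 - <<'E'
from h import *
F=[bot.get_obs() for i in range(1)][0];print(F['contact_force'],F['moment'],F['time'])
E
python3 rail.py j | head -4; python3 blk.py|tail -3
```

```text
time: 9.45
tool_pos: [571.1, -98.5, 94.9]
tcp_rot: [-3.142, -0.0, -0.832]
contact_force: [-0.1, 0.2, -1.1]
grip_width: 30.0
[-0.10444812  0.2196605  -1.05054215] [-0.06195406 -0.05666443  0.05383475] 9.45
[570.97848965 -98.63888204  94.91555173] -0.8320631959342599 [ 0.72150211 -0.38692845 -0.13499414] 29.694042000762124
[ 220    0   45  229 4764]
[220. 246.   0.] [654.9 -10.  155. ] local 121.7 9.0
[226. 250.   9.] [653.8 -13.9 154.7] local 118.3 6.9
234 227 283 y 14.7 -16.2 x 11.2 xL,xR 11.3 11.2 z 149.9
237 226 283 y 15.3 -15.6 x 11.3 xL,xR 11.3 11.4 z 153.8
240 226 284 y 14.3 -15.7 x 11.3 xL,xR 11.2 11.4 z 157.5
```

```bash
cat > fit.py <<'E'
from h import *
import pickle
from scipy.optimize import least_squares
def pts(d,sel):
    P=cloud(d);m=((P[...,2]>143)&(P[...,2]<160)&(d['z_map']>0)).astype(np.uint8)&sel(P)
    k,L,s,c=cv2.connectedComponentsWithStats(m.astype(np.uint8));i=1+np.argmax(s[1:,4]);return L==i
d=cap('wrist');o=bot.get_obs();T=o['tool_pos'];y=o['tcp_rot'][2]+np.pi/2;ex=np.array([np.cos(y),np.sin(y)]);ey=np.array([-ex[1],ex[0]])
M=pts(d,lambda P:((P[...,:2]-T[:2])@ex>16))
W=[]
for v in range(384):
    u=np.nonzero(M[v])[0]
    if len(u)>5 and u.min()>2: W.append(plane(d,u.mean(),v,150)[:2])
W=np.array(W)
t=pickle.load(open('o.pkl','rb'))['top'];P=cloud(t);h=cv2.cvtColor(t['frame'],cv2.COLOR_BGR2HSV)
M=pts(t,lambda P:(P[...,0]>540)&(P[...,0]<690)&(P[...,1]<105)&(P[...,1]>-130)&(h[...,1]<70))
B=[]
for u in range(512):
    v=np.nonzero(M[:,u])[0]
    if 2<=len(v)<14: B.append(plane(t,u,v.mean(),150)[:2])
B=np.array(B);print(len(W),len(B),B[:3],B[-3:])
def curve(p,s):  # s from tip inward
    x,y,h,L2,phi=p;s=np.asarray(s,float)
    e=lambda a:np.stack([np.cos(a),np.sin(a)],-1)
    a=np.clip((s-L2)/60,0,phi); n=np.array([-np.sin(h),np.cos(h)])
    c=np.array([x,y])+L2*e(h)+60*n
    arc=c+60*np.stack([np.sin(h+a),-np.cos(h+a)],-1)
    pos=np.where((s<L2)[:,None],np.array([x,y])+s[:,None]*e(h),arc+np.clip(s-L2-60*phi,0,None)[:,None]*e(h+phi))
    return pos,h+a
S=np.arange(-5,270,.5)
from scipy.spatial import cKDTree
def res(q):
    C,_=curve(q[:5],S); k=cKDTree(C)
    return np.r_[sd(C,W),sd(C,B+q[5:7])*.6,(q[5:7])/2.]
def sd(C,X):
    k=cKDTree(C);_,i=k.query(X);i=np.clip(i,1,len(C)-2);tg=C[i+1]-C[i-1];tg/=np.linalg.norm(tg,axis=1)[:,None];r=X-C[i];return tg[:,0]*r[:,1]-tg[:,1]*r[:,0]
tip=np.array([570.6,-98.8]) # ~ free end along the leg
q0=np.r_[T[:2]+0*ex,y,85,1.05,0,0]
f=lambda q:res(q)
q0[:2]=T[:2]+ex*1.0-ey*.5
g=lambda z:np.r_[res(np.r_[q0[:2]+ey*z[0],z[1:]])]
r=least_squares(g,np.r_[0,q0[2:]],x_scale=[1,.02,3,.05,1,1],diff_step=1e-4,loss='soft_l1')
q=np.r_[q0[:2]+ey*r.x[0],r.x[1:]]
print('fit',q[:5],np.degrees(q[2]),np.degrees(q[4]),'off',q[5:],'rms',np.sqrt(np.mean(g(r.x)**2)))
C,_=curve(q[:5],S);print('resW',sd(C,W)[::20].round(1),'resB',sd(C,B+q[5:7])[::6].round(1))
np.save('q.npy',q)
# ring in top view
m=(h[...,0]>100)&(h[...,0]<130)&(h[...,1]>110)&(P[...,2]>100)&(P[...,0]>500)
R=P[m];e=np.array([np.cos(q[2]+q[4]),np.sin(q[2]+q[4])]);C2,_=curve(q[:5],[q[3]+60*q[4]])
print('ring s-range past bend end',np.percentile((R[:,:2]+q[5:7]-C2[0])@e,[0,10,50,90,100]))
dk=(t['frame'].max(2)<45)&(P[...,2]>145)&(P[...,2]<168)&(P[...,0]>600)&(P[...,0]<680)&(P[...,1]<110)&(P[...,1]>0)
R=P[dk]
if len(R):print('dark',len(R),np.percentile((R[:,:2]+q[5:7]-C2[0])@e,[0,10,50,90,100]))
def pose(s,off=0.7):
    p,a=curve(q[:5],[s]);p=p[0];a=a[0]
    # mean of chord over block length
    pm,_=curve(q[:5],np.linspace(s-13,s+13,14)); p1=pm.mean(0)
    pa,_=curve(q[:5],[s-13,s+13]);v=pa[1]-pa[0];a=np.arctan2(v[1],v[0])
    E=np.array([np.cos(a),np.sin(a)]);N=np.array([-E[1],E[0]])
    tcp=p1+1.7*E+0.35*N
    return tcp,a
E0=(T[:2]-curve(q[:5],[0])[0][0])@ex-1.7
print('current s',E0)
t0,a0=pose(E0);print('model vs actual',T[:2]-t0,np.degrees(y-a0))
for s in np.arange(E0,E0+190,5):
    p,a=pose(s);print(round(s-E0,1),(p-t0).round(1),round(np.degrees(a-a0),1))
E
python3 fit.py
```

```text
229 85 [[638.29762933 105.11398659]
 [638.23109576 102.7395983 ]
 [638.16456027 100.36514159]] [[574.10962461 -93.61096329]
 [572.81453541 -95.88887752]
 [572.74788536 -98.2370201 ]]
fit [571.6751297  -98.11469682   0.7373892   89.15193759   1.04166672] 42.24928911459052 59.68310685203403 off [ 0.90449594 -1.8032919 ] rms 0.6182738139066417
resW [-0.1  0.  -0.   0.1  0.1  0.2 -0.1 -0.1 -0.1  0.1  0.1 -0.2] resB [-1.  -0.2  0.7 -0.4 -0.8  0.1  0.3 -0.1 -0.3  0.1  0.1 -0.4  0.   0.4
 -2.8]
ring s-range past bend end [45.14430251 47.42318337 50.63865974 54.55613562 55.45830939]
dark 26 [40.98767255 42.81004805 44.75835455 54.23168553 55.78339863]
current s -2.699999999999997
model vs actual [ 0.19626753 -0.21618045] 0.06663995416648809
0.0 [0. 0.] 0.0
5.0 [3.7 3.4] 0.0
10.0 [7.4 6.7] 0.0
15.0 [11.1 10.1] 0.0
20.0 [14.8 13.4] 0.0
25.0 [18.5 16.8] 0.0
30.0 [22.2 20.2] 0.0
35.0 [25.9 23.5] 0.0
40.0 [29.6 26.9] 0.0
45.0 [33.3 30.3] 0.0
50.0 [37.  33.6] 0.0
55.0 [40.7 37. ] 0.0
60.0 [44.4 40.3] 0.0
65.0 [48.1 43.7] 0.0
70.0 [51.8 47.1] 0.0
75.0 [55.5 50.4] 0.0
80.0 [59.2 53.8] 0.0
85.0 [62.9 57.2] 0.7
90.0 [66.4 60.7] 2.3
95.0 [69.8 64.3] 4.8
100.0 [73.  68.1] 8.2
105.0 [75.9 72.1] 12.6
110.0 [78.5 76.3] 17.3
115.0 [80.6 80.7] 22.1
120.0 [82.5 85.3] 26.9
125.0 [83.9 90. ] 31.7
130.0 [84.9 94.8] 36.4
135.0 [85.5 99.7] 41.2
140.0 [ 85.8 104.6] 46.0
145.0 [ 85.6 109.6] 50.5
150.0 [ 85.1 114.5] 54.2
155.0 [ 84.3 119.4] 56.9
160.0 [ 83.4 124.3] 58.7
165.0 [ 82.4 129.2] 59.6
170.0 [ 81.4 134.1] 59.7
175.0 [ 80.4 139. ] 59.7
180.0 [ 79.3 143.9] 59.7
185.0 [ 78.3 148.8] 59.7
```

The fit residual is 0.1–0.2 mm on the leg, and the current pose agrees with the model to 0.3 mm. I'll slide along the straight leg.

```bash
python3 -m pendant '[{"linear":[3.6,3.5,0],"twist":0},{"linear":[7.3,6.8,0],"twist":0},{"linear":[11,10.2,0],"twist":0},{"linear":[14.7,13.5,0],"twist":0},{"linear":[18.4,16.9,0],"twist":0},{"linear":[22.1,20.3,0],"twist":0},{"linear":[25.8,23.6,0],"twist":0},{"linear":[29.5,27,0],"twist":0},{"linear":[29.5,27,0],"twist":0}]'; python3 fit.py | grep -E 'fit|ring|dark|current|model'
```

```text
time: 10.72
tool_pos: [600.7, -71.4, 94.9]
tcp_rot: [-3.142, -0.0, -0.832]
contact_force: [-0.7, 0.7, -1.4]
grip_width: 29.7
fit [601.55506203 -71.30763448   0.7415361   49.17395356   1.12100019] 42.486888833760375 64.22857946709158 off [-0.54934755 -3.76991796] rms 0.8862224952353711
ring s-range past bend end [38.78369103 41.08318713 44.79250545 48.17551849 48.57414002]
dark 26 [34.7350304  36.22201186 38.40184972 48.84018395 50.34072776]
current s -2.6999999999999833
model vs actual [-0.10592922  0.11766542] -0.15349191907825488
```

```bash
python3 -m pendant '[{"linear":[3.7,3.4,0],"twist":0},{"linear":[7.4,6.7,0],"twist":0},{"linear":[11.1,10.1,0],"twist":0},{"linear":[14.8,13.4,0],"twist":0},{"linear":[18.5,16.8,0],"twist":0},{"linear":[22.2,20.2,0],"twist":0},{"linear":[25.9,23.5,0],"twist":0},{"linear":[25.9,23.5,0],"twist":0}]'; python3 fit.py | grep -vE '^ring|^dark'; python3 rail.py k | sed -n '2,30p'
```

```text
time: 11.78
tool_pos: [626.6, -47.9, 94.9]
tcp_rot: [-3.142, -0.0, -0.832]
contact_force: [-0.2, 0.0, -0.9]
grip_width: 30.1
193 85 [[638.29762933 105.11398659]
 [638.23109576 102.7395983 ]
 [638.16456027 100.36514159]] [[574.10962461 -93.61096329]
 [572.81453541 -95.88887752]
 [572.74788536 -98.2370201 ]]
fit [627.32685032 -47.67426724   0.7319594   13.77443521   0.97115749] 41.938184271758644 55.643225152966515 off [2.94202105 0.38108449] rms 3.18800198108593
resW [-9.3 -6.9  0.2  7.6  0.8  0.  -0.   0.3  0.1  0.1] resB [ 3.5  3.3  3.1  0.2 -1.3 -1.5 -1.7 -1.6 -1.1  0.1  0.5 -0.1  0.1  0.4
 -2.8]
current s -2.699999999999938
model vs actual [ 0.02208608 -0.02785375] 0.39397435118447804
0.0 [0. 0.] 0.0
5.0 [3.7 3.3] 0.0
10.0 [7.4 6.7] 0.8
15.0 [11.  10.2] 2.4
20.0 [14.4 13.8] 5.0
25.0 [17.5 17.6] 8.5
30.0 [20.4 21.6] 12.9
35.0 [23.  25.8] 17.7
40.0 [25.2 30.2] 22.5
45.0 [27.  34.8] 27.2
50.0 [28.4 39.5] 32.0
55.0 [29.4 44.4] 36.8
60.0 [30.  49.2] 41.6
65.0 [30.3 54.2] 46.1
70.0 [30.2 59.1] 49.9
75.0 [29.8 64.1] 52.7
80.0 [29.3 69. ] 54.5
85.0 [28.7 74. ] 55.5
90.0 [28.  78.9] 55.6
9
[... 1174 characters left out ...]
 45.4
[155. 195. 117.] [654.4  28.9 154.4] local 72.7 38.1
[170. 209. 126.] [655.8  21.1 154.3] local 68.5 31.4
[186. 220. 135.] [656.9  13.5 154.2] local 64.2 25.0
[200. 230. 144.] [657.5   6.4 154.2] local 59.8 19.3
[211. 237. 153.] [6.571e+02 2.000e-01 1.544e+02] local 55.4 15.0
[220. 244. 162.] [656.4  -5.8 154.3] local 50.8 11.1
[227. 249. 171.] [655.  -11.1 154.5] local 46.2 8.1
[233. 254. 180.] [653.3 -16.3 154. ] local 41.5 5.4
[238. 257. 189.] [651.2 -21.  154.6] local 36.7 3.4
[241. 260. 198.] [648.6 -25.4 153.4] local 31.8 1.8
[244. 262. 207.] [645.8 -29.7 154.4] local 26.8 0.5
[245. 263. 216.] [642.4 -33.5 153.9] local 21.8 0.0
[246. 263. 225.] [638.7 -37.2 154.3] local 16.6 -0.2
```

View pics/k.png

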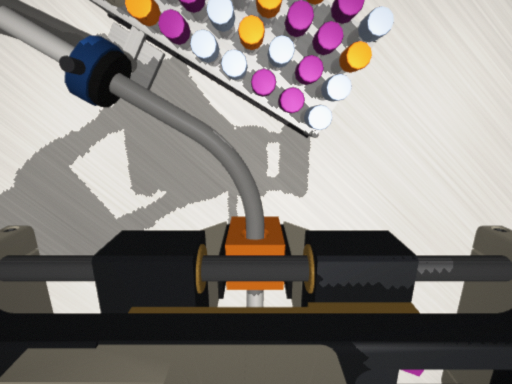

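The block (257,250) is threaded, and the bar curves from it to the ring at (95,70), with the black nose facing us at about (112,88). I'll refit using only clean wrist points on both sides of the ring.

```bash
cat > fit2.py <<'E'
from h import *
import re
from scipy.optimize import least_squares
src=open('fit.py').read(); exec(src[src.index('def curve'):src.index('S=np')]); exec(src[src.index('def sd'):src.index('tip=')]); exec(src[src.index('def pose'):src.index('E0=')].replace('+0.35*N','+BL*N'))
from scipy.spatial import cKDTree
BL=0.3
S=np.arange(-60,230,.5)
d=cap('wrist');o=bot.get_obs();T=o['tool_pos'];y=o['tcp_rot'][2]+np.pi/2;ex=np.array([np.cos(y),np.sin(y)]);ey=np.array([-ex[1],ex[0]])
P=cloud(d);hsv=cv2.cvtColor(d['frame'],cv2.COLOR_BGR2HSV)
M=((P[...,2]>146)&(P[...,2]<158)&(d['z_map']>0)&(hsv[...,1]<60)&((P[...,:2]-T[:2])@ex>14)).astype(np.uint8)
k,L,s,c=cv2.connectedComponentsWithStats(M);i=1+np.argmax(s[1:,4])
# keep the component nearest the block; contours give both bar edges
b=[j for j in range(1,k) if s[j,4]>80]; print([(s[j].tolist()) for j in b])
q0=np.load('q.npy') 
def fit(vmin):
    W=[]
    for v in range(vmin,232):
        r=M[v]; u=np.nonzero(r)[0]
        if len(u)>8 and u.max()-u.min()<len(u)+3 and u.min()>2: W.append(plane(d,u.mean(),v,150)[:2])
    return np.array(W)
import sys
W=fit(int(sys.argv[1]))
base=T[:2]+ex
def P5(z): return np.r_[base+ey*z[0],z[1:]]
L0=float(sys.argv[2])
g=lambda z:np.r_[sd(curve(P5(z),S)[0],W),(z[1]-float(sys.argv[3]))/.002,(z[2]-L0)/1.]
r=least_squares(g,[0,float(sys.argv[3]),L0,1.04],x_scale=[1,.02,3,.05],diff_step=1e-4,loss='soft_l1')
q=P5(r.x);C=curve(q,S)[0];rs=sd(C,W)
print('fit lat,h,L2,phi',r.x,np.degrees(r.x[3]),len(W),'res',rs[::8].round(1))
C2=curve(q,[q[3]+60*q[4]])[0][0];e=np.array([np.cos(q[2]+q[4]),np.sin(q[2]+q[4])]);n=np.array([-e[1],e[0]])
rel=P-np.r_[C2,150];a=rel[...,:2]@e;l=rel[...,:2]@n
near=(d['z_map']>0)&(abs(l)<18)&(a>5)&(a<90)&(P[...,2]>120)&(P[...,2]<172)
rad=np.hypot(l,rel[...,2]);V=d['frame'].max(2)
ringm=near&(rad>9); blue=ringm&(hsv[...,0]>100)&(hsv[...,0]<130)&(hsv[...,1]>110); dk=ringm&(V<50)&~blue&(a<70)
for nm,m in(('blue',blue),('dark',dk),('all r>9',ringm)):
    if m.sum()>5: print(nm,m.sum(),np.percentile(a[m],[1,5,10,25,50,90]).round(1))
for sgn in (0,):
    pb=near&(rad<7)&(a>60); print('bar past ring lateral',np.median(l[pb]) if pb.any() else None)
E0=-1-1.7
t0,a0=pose(E0)
print('model vs actual',(T[:2]-t0).round(2),np.degrees(y-a0).round(2),'bend end at adv',round(q[3]+60*q[4]-E0,1))
for s_ in np.arange(E0,E0+125,5):
    p,aa=pose(s_);print(round(s_-E0,1),(p-t0).round(1).tolist(),round(np.degrees(aa-a0),1))
np.save('q2.npy',q)
E
python3 fit2.py 108 14.2 0.7385
```

```text
[[0, 0, 75, 62, 1751], [91, 51, 173, 182, 5003]]
fit lat,h,L2,phi [-0.35699352  0.73842763 14.51768621  1.02256229] 58.58850339039182 124 res [ 0.   0.1  0.1  0.2  0.1  0.1 -0.1 -0.  -0.1 -0.1 -0.1  0.2  0.   0.
 -0.   0.1]
blue 1468 [46.7 47.2 47.5 48.3 50.8 55.4]
dark 1383 [42.4 42.7 42.9 43.2 44.5 50.7]
all r>9 3017 [42.5 42.9 43.1 44.9 48.5 54.8]
bar past ring lateral 0.31665524280016316
model vs actual [-0.04  0.04] 0.01 bend end at adv 78.6
0.0 [0.0, 0.0] 0.0
5.0 [3.7, 3.4] 0.0
10.0 [7.4, 6.8] 0.6
15.0 [10.9, 10.2] 2.1
20.0 [14.3, 13.9] 4.6
25.0 [17.5, 17.7] 7.9
30.0 [20.4, 21.6] 12.2
35.0 [23.0, 25.8] 17.0
40.0 [25.2, 30.2] 21.8
45.0 [27.1, 34.8] 26.5
50.0 [28.5, 39.5] 31.3
55.0 [29.6, 44.4] 36.1
60.0 [30.2, 49.2] 40.9
65.0 [30.5, 54.2] 45.6
70.0 [30.3, 59.1] 50.0
75.0 [29.9, 64.0] 53.5
80.0 [29.2, 69.0] 56.1
85.0 [28.4, 73.9] 57.8
90.0 [27.4, 78.8] 58.5
95.0 [26.5, 83.7] 58.6
100.0 [25.5, 88.6] 58.6
105.0 [24.6, 93.5] 58.6
110.0 [23.7, 98.4] 58.6
115.0 [22.7, 103.3] 58.6
120.0 [21.8, 108.2] 58.6
```

Fit within 0.2 mm, nose face 42.6 mm past the bend end, so home is at about 108 mm of advance. I'll go round the first half of the bend, slowly.

```bash
python3 -m pendant '[{"linear":[3.7,3.4,0],"twist":0},{"linear":[7.4,6.8,0],"twist":0.6},{"linear":[9.1,8.5,0],"twist":1.3},{"linear":[10.9,10.2,0],"twist":2.1},{"linear":[12.6,12,0],"twist":3.3},{"linear":[14.3,13.9,0],"twist":4.6},{"linear":[15.9,15.8,0],"twist":6.2},{"linear":[17.5,17.7,0],"twist":7.9},{"linear":[19,19.6,0],"twist":10},{"linear":[20.4,21.6,0],"twist":12.2},{"linear":[21.7,23.7,0],"twist":14.6},{"linear":[23,25.8,0],"twist":17},{"linear":[24.1,28,0],"twist":19.4},{"linear":[25.2,30.2,0],"twist":21.8},{"linear":[25.2,30.2,0],"twist":21.8}]'
python3 - <<'E'
from plant import bot
o=bot.get_obs();print(o['contact_force'],o['moment'])
E
python3 blk.py | tail -4
```

```text
time: 13.8
tool_pos: [651.6, -17.8, 94.9]
tcp_rot: [3.142, -0.0, -0.451]
contact_force: [-0.1, -1.1, -0.4]
grip_width: 30.3
[-0.06237852 -1.0504149  -0.3550514 ] [-0.06773062 -0.03628457  0.0100537 ]
231 227 282 y 15.4 -16.0 x 11.1 xL,xR 11.2 11.3 z 145.9
234 227 282 y 14.6 -15.1 x 11.1 xL,xR 11.3 11.2 z 149.9
237 226 283 y 15.3 -15.6 x 11.2 xL,xR 11.3 11.2 z 153.9
240 225 284 y 15.4 -16.0 x 11.2 xL,xR 11.3 11.2 z 157.6
```

```bash
python3 -m pendant '[{"linear":[1,2.3,0],"twist":2.3},{"linear":[1.9,4.6,0],"twist":4.7},{"linear":[2.7,6.9,0],"twist":7.1},{"linear":[3.3,9.3,0],"twist":9.5},{"linear":[3.9,11.7,0],"twist":11.9},{"linear":[4.4,14.2,0],"twist":14.3},{"linear":[4.8,16.6,0],"twist":16.7},{"linear":[5,19,0],"twist":19.1},{"linear":[5.2,21.5,0],"twist":21.5},{"linear":[5.3,24,0],"twist":23.8},{"linear":[5.3,26.5,0],"twist":26.1},{"linear":[5.1,28.9,0],"twist":28.2},{"linear":[4.9,31.3,0],"twist":30.1},{"linear":[4.7,33.8,0],"twist":31.7},{"linear":[4.4,36.3,0],"twist":33.1},{"linear":[4,38.8,0],"twist":34.3},{"linear":[3.2,43.7,0],"twist":36},{"linear":[2.2,48.6,0],"twist":36.7},{"linear":[2.2,48.6,0],"twist":36.7}]'
python3 - <<'E'
from plant import bot
o=bot.get_obs();print(o['contact_force'],o['moment'])
E
python3 blk.py | tail -3
cat > nose.py <<'E'
from h import *
d=cap('wrist');o=bot.get_obs();T=o['tool_pos'];y=o['tcp_rot'][2]+np.pi/2;ex=np.array([np.cos(y),np.sin(y)]);ey=np.array([-ex[1],ex[0]])
P=cloud(d);hsv=cv2.cvtColor(d['frame'],cv2.COLOR_BGR2HSV)
X=np.stack([(P[...,:2]-T[:2])@ex,(P[...,:2]-T[:2])@ey,P[...,2]-149],-1)
z=d['z_map']>0;rad=np.hypot(X[...,1],X[...,2])
m=z&(rad<18)&(rad>9)&(X[...,0]>14)&(X[...,0]<60)&(X[...,2]>0)
print('ring along',m.sum(),np.percentile(X[m][:,0],[0,1,5,10,25,50,90]).round(1) if m.any() else 0)
B=[]
for v in range(0,240,4):
    u=np.nonzero((z&(rad<8)&(X[...,0]>12)&(abs(X[...,2])<8))[v])[0]
    if len(u)>6: p=plane(d,u.mean(),v,150)[:2]-T[:2]; B.append((round(p@ex,1),round(p@ey,1)))
print('bar',B); print(T,np.degrees(y),o['contact_force'],o['time'])
E
python3 nose.py
```

```text
time: 16.23
tool_pos: [653.6, 31.1, 95.0]
tcp_rot: [-3.142, -0.0, 0.19]
contact_force: [0.8, 0.5, -0.4]
grip_width: 29.0
[ 0.75236609  0.45978876 -0.44296379] [-0.02419246 -0.08512479  0.01116908]
234 227 283 y 14.7 -16.1 x 10.9 xL,xR 11.2 11.4 z 149.7
237 226 283 y 15.3 -15.5 x 11.1 xL,xR 11.2 11.2 z 153.9
240 226 284 y 14.7 -15.8 x 11.1 xL,xR 11.1 11.2 z 157.5
ring along 1493 [29.6 30.  30.8 31.6 34.5 38.8 43.9]
bar [(np.float64(82.0), np.float64(1.7)), (np.float64(80.2), np.float64(1.7)), (np.float64(78.4), np.float64(1.5)), (np.float64(76.5), np.float64(1.5)), (np.float64(74.7), np.float64(1.4)), (np.float64(72.8), np.float64(1.5)), (np.float64(71.0), np.float64(1.5)), (np.float64(69.1), np.float64(1.5)), (np.float64(67.2), np.float64(1.3)), (np.float64(65.3), np.float64(1.3)), (np.float64(63.4), np.float64(1.3)), (np.float64(61.4), np.float64(1.3)), (np.float64(59.5), np.float64(1.3)), (np.float64(57.5), np.float64(1.3)), (np.float64(55.5), np.float64(1.3)), (np.float64(53.5), np.float64(1.3)), (np.float64(51.5), np.float64(1.1)), (np.float64(49.4), np.float64(1.1)), (np.float64(47.4), np.float64(1.1)), (np.float64(45.3), np.float64(-0.2)), (np.float64(43.2), np.float64(0.6)), (np.float64(25.9), np.float64(0.8)), (np.float64(23.7), np.float64(0.6)), (np.float64(21.4), np.float64(0.6)), (np.float64(19.1), np.float64(0.6)), (np.float64(16.8), np.float64(0.4)), (np.float64(14.5), np.float64(0.4)), (np.float64(12.2), np.float64(0.4))]
[653.75475006  30.65858085  94.96566219] 100.824805220507 [ 0.68671282  0.13762521 -0.09349478] 16.325
```

Free of force, gap to the nose about 18 mm; the bar is turned 1° more and 0.4 mm to the left. I'll correct and close most of the gap.

```bash
python3 -m pendant '[{"linear":[-0.9,2.4,0],"twist":0.5},{"linear":[-1.4,4.8,0],"twist":1},{"linear":[-1.9,7.2,0],"twist":1},{"linear":[-2.5,9.7,0],"twist":1},{"linear":[-2.9,11.7,0],"twist":1},{"linear":[-3.3,13.6,0],"twist":1},{"linear":[-3.3,13.6,0],"twist":1},{"linear":[-3.3,13.6,0],"twist":1}]';  python3 nose.py
```

```text
time: 17.32
tool_pos: [650.5, 44.1, 95.0]
tcp_rot: [3.142, -0.0, 0.206]
contact_force: [0.0, -0.1, -0.7]
grip_width: 29.5
ring along 1404 [15.4 16.3 17.  17.8 21.4 25.8 30.2]
bar [(np.float64(67.0), np.float64(-0.2)), (np.float64(65.1), np.float64(-0.2)), (np.float64(63.2), np.float64(-0.2)), (np.float64(61.3), np.float64(-0.2)), (np.float64(59.3), np.float64(-0.2)), (np.float64(57.3), np.float64(-0.2)), (np.float64(55.3), np.float64(-0.2)), (np.float64(53.3), np.float64(-0.2)), (np.float64(51.3), np.float64(-0.2)), (np.float64(49.3), np.float64(-0.2)), (np.float64(47.2), np.float64(-0.2)), (np.float64(45.2), np.float64(-0.2)), (np.float64(43.1), np.float64(-0.2)), (np.float64(41.0), np.float64(-0.2)), (np.float64(38.9), np.float64(-0.2)), (np.float64(36.7), np.float64(-0.2)), (np.float64(34.6), np.float64(-0.5)), (np.float64(32.4), np.float64(-0.5)), (np.float64(30.2), np.float64(0.1)), (np.float64(28.0), np.float64(-0.3))]
[650.45719321  44.09039988  94.92710574] 101.81138145682846 [-0.26583963  0.15507802 -1.39890498] 17.375
```

```bash
python3 -m pendant '[{"linear":[-0.2,1,0],"twist":0},{"linear":[-0.4,2,0],"twist":0},{"linear":[-0.5,2.5,0],"twist":0},{"linear":[-0.6,2.9,0],"twist":0},{"linear":[-0.7,3.4,0],"twist":0},{"linear":[-0.8,3.9,0],"twist":0},{"linear":[-0.8,3.9,0],"twist":0},{"linear":[-0.8,3.9,0],"twist":0}]';python3 -m pendant '[{"linear":[-0.1,0.3,0],"twist":0},{"linear":[-0.1,0.5,0],"twist":0},{"linear":[-0.1,0.5,0],"twist":0}]';python3 -m pendant '[{"linear":[-0.1,0.3,0],"twist":0},{"linear":[-0.1,0.5,0],"twist":0},{"linear":[-0.1,0.5,0],"twist":0}]'
```

```text
time: 18.38
tool_pos: [649.7, 48.1, 94.9]
tcp_rot: [3.142, -0.0, 0.206]
contact_force: [-0.2, 0.2, -0.9]
grip_width: 30.0
time: 18.75
tool_pos: [649.5, 48.6, 94.9]
tcp_rot: [-3.142, -0.0, 0.206]
contact_force: [-0.9, 0.2, -0.6]
grip_width: 29.5
time: 19.12
tool_pos: [649.4, 49.0, 94.9]
tcp_rot: [3.141, -0.0, 0.206]
contact_force: [-0.6, -0.4, -0.9]
grip_width: 29.7
```

```bash
for i in 1 2; do python3 -m pendant '[{"linear":[-0.1,0.3,0],"twist":0},{"linear":[-0.1,0.5,0],"twist":0},{"linear":[-0.1,0.5,0],"twist":0}]'|grep -E 'pos|force'; done; python3 nose.py | grep ring; python3 blk.py | tail -2
```

```text
tool_pos: [649.4, 49.3, 95.0]
contact_force: [-0.2, -2.3, -1.7]
tool_pos: [649.3, 49.6, 95.0]
contact_force: [0.6, -4.5, -1.5]
ring along 1134 [14.1 14.8 15.6 16.4 18.7 21.9 24.7]
top z 162.49859313437213 tcp z 94.95117051661606
240 226 284 y 14.7 -15.8 x 11.0 xL,xR 11.0 10.8 z 157.8
```

Contact felt at y≈49.2 (−4.5 N now, rising as rubber should). Pressing on to about 10 N.

```bash
python3 -m pendant '[{"linear":[-0.1,0.2,0],"twist":0},{"linear":[-0.1,0.4,0],"twist":0},{"linear":[-0.1,0.4,0],"twist":0}]'|grep -E 'pos|force'; python3 -m pendant '[{"linear":[-0.1,0.2,0],"twist":0},{"linear":[-0.1,0.4,0],"twist":0},{"linear":[-0.1,0.4,0],"twist":0},{"linear":[-0.1,0.4,0],"twist":0}]'|grep -E 'pos|force'; python3 blk.py | tail -3
```

```text
tool_pos: [649.3, 49.8, 94.9]
contact_force: [0.4, -6.4, -1.2]
tool_pos: [649.3, 49.9, 95.0]
contact_force: [0.7, -6.5, -1.2]
top z 162.48134314509636 tcp z 94.96414433384764
240 226 284 y 14.6 -15.9 x 10.9 xL,xR 11.0 10.8 z 157.5
```

```bash
for i in 1 2; do python3 -m pendant '[{"linear":[-0.1,0.3,0],"twist":0},{"linear":[-0.1,0.6,0],"twist":0},{"linear":[-0.1,0.6,0],"twist":0},{"linear":[-0.1,0.6,0],"twist":0}]'|grep -E 'time|pos|force'; done; python3 blk.py | tail -3
```

```text
time: 21.4
tool_pos: [649.3, 50.0, 95.0]
contact_force: [1.8, -8.5, -0.6]
time: 21.9
tool_pos: [649.2, 50.1, 95.0]
contact_force: [0.3, -9.6, -1.5]
top z 162.4911615897944 tcp z 94.98710255443352
240 226 284 y 14.6 -15.9 x 10.9 xL,xR 10.8 11.0 z 157.4
```

Pressed to 9.6 N with about 1 mm of rubber give. I'll ease back to a light contact, lower the block onto the bar, then check.

```bash
python3 -m pendant '[{"linear":[0.2,-1,0],"twist":0},{"linear":[0.4,-2,0],"twist":0},{"linear":[0.4,-2.2,0],"twist":0},{"linear":[0.4,-2.2,0],"twist":0}]'|grep -E 'time|pos|force'; python3 -m pendant '[{"linear":[0,0,-0.5],"twist":0},{"linear":[0,0,-1],"twist":0},{"linear":[0,0,-1.3],"twist":0},{"linear":[0,0,-1.3],"twist":0},{"linear":[0,0,-1.3],"twist":0}]'|grep -E 'time|pos|force'
```

```text
time: 22.45
tool_pos: [649.3, 49.7, 94.9]
contact_force: [0.7, -5.2, -1.9]
time: 23.08
tool_pos: [649.6, 49.7, 94.2]
contact_force: [0.8, -5.0, 1.1]
```

```bash
python3 -m pendant '[{"linear":[0.1,-0.5,0],"twist":0},{"linear":[0.2,-0.9,0],"twist":0},{"linear":[0.2,-0.9,0],"twist":0},{"linear":[0.2,-0.9,0],"twist":0}]'|grep -E 'time|pos|force'; python3 nose.py|grep ring; python3 blk.py | tail -2
```

```text
time: 23.58
tool_pos: [649.5, 49.3, 93.6]
contact_force: [0.4, -2.4, -0.3]
ring along 1177 [14.  14.2 15.7 16.5 18.7 22.1 24.9]
top z 161.1143684882907 tcp z 93.55793846325119
240 225 284 y 15.4 -15.9 x 10.9 xL,xR 10.6 10.8 z 156.3
```

Light contact (2.4 N) and the block is down on the bar. Releasing.

```bash
python3 -m pendant '[{"linear":[0,0,0],"twist":0},{"linear":[0,0,0],"twist":0},{"linear":[0,0,0],"twist":0},{"linear":[0,0,0],"twist":0},{"linear":[0,0,0],"twist":0},{"linear":[0,0,0],"twist":0},{"linear":[0,0,0],"twist":0},{"linear":[0,0,0],"twist":0}]' 0; python3 nose.py|grep ring; python3 blk.py; python3 rail.py l >/dev/null
```

```text
time: 24.68
tool_pos: [649.4, 49.0, 93.7]
tcp_rot: [-3.142, -0.0, 0.206]
contact_force: [-0.3, -0.6, 0.1]
grip_width: 91.8
ring along 1191 [14.  14.2 15.6 16.5 18.8 22.3 25.3]
top z 160.85157888519964 tcp z 93.59926523437133
240 227 283 y 14.0 -14.9 x 10.8 xL,xR 11.0 10.8 z 156.2
```

View pics/l.png

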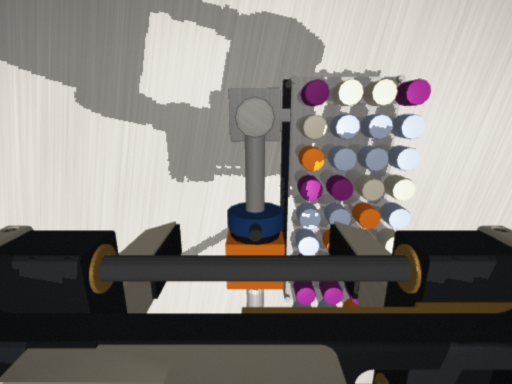

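The block (255,258) sits right against the ring (255,218), fingers open and clear. I'll retreat upward and back to get a clear view.

```bash
python3 -m pendant '[{"linear":[0,0,15],"twist":0},{"linear":[0,0,50],"twist":0},{"linear":[0,0,90],"twist":0},{"linear":[-15,-25,120],"twist":0},{"linear":[-50,-60,120],"twist":0},{"linear":[-80,-60,120],"twist":0},{"linear":[-80,-60,120],"twist":0},{"linear":[-80,-60,120],"twist":0},{"linear":[-80,-60,120],"twist":0}]'
python3 - <<'E'
from h import *
d=cap('wrist');c=proj(d,[640,45,150])[0].astype(int);print(c)
t=cap('side');e=proj(t,[640,50,150])[0].astype(int);print(e)
def crop(f,c,w,h,s):
    x=int(np.clip(c[0]-w//2,0,512-w));y=int(np.clip(c[1]-h//2,0,384-h));return cv2.resize(f[y:y+h,x:x+w],None,fx=s,fy=s,interpolation=cv2.INTER_CUBIC)
cv2.imwrite('pics/m.png',np.hstack([crop(d['frame'],c,100,140,4),crop(t['frame'],e,50,70,8)]))
P=cloud(d);hsv=cv2.cvtColor(d['frame'],cv2.COLOR_BGR2HSV);z=d['z_map']>0
q=np.load('q2.npy');a=np.radians(101.8);ee=np.array([np.cos(a),np.sin(a)]);n=np.array([-ee[1],ee[0]])
b=np.array([649.5,49.2]);A=(P[...,:2]-b)@ee;l=(P[...,:2]-b)@n
or_=z&(hsv[...,0]>5)&(hsv[...,0]<24)&(hsv[...,1]>150)&(abs(l)<18)&(abs(A)<25)&(P[...,2]>150)
bl=z&(hsv[...,0]>100)&(hsv[...,0]<130)&(hsv[...,1]>110)&(abs(l)<18)&(A>5)&(A<45)&(P[...,2]>155)
for m in(or_,bl): print(m.sum(),np.percentile(A[m],[1,5,50,95,99]).round(1),np.median(P[m][:,2]))
print(bot.get_obs()['time'])
E
```

```text
time: 25.95
tool_pos: [570.3, -10.8, 213.7]
tcp_rot: [3.141, -0.001, 0.207]
contact_force: [0.7, 0.7, 0.7]
grip_width: 91.5
[340 150]
[210 170]
1139 [-20.9 -14.4  -1.8  10.4  11.2] 160.69425191177552
319 [14.5 14.8 19.8 24.1 24.9] 160.807961908188
26.05
```

View pics/m.png

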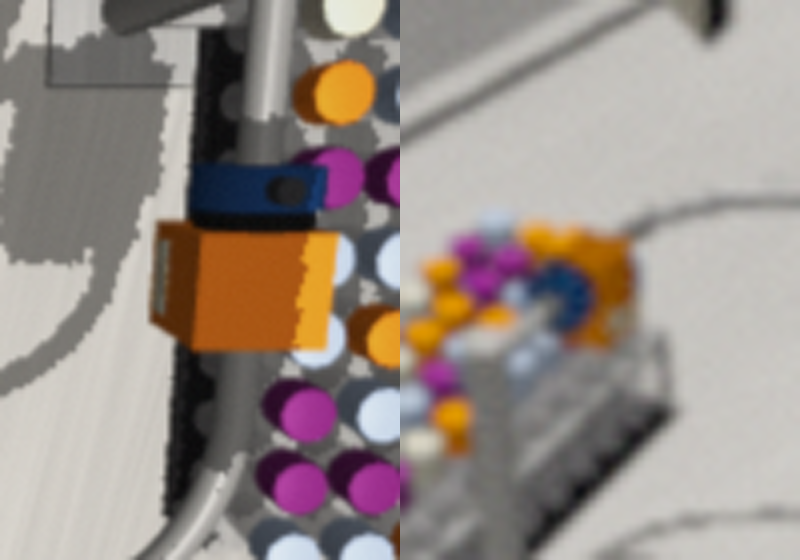

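The crop shows the block (265,290) flush against the black nose (255,222) with no gap, and the robot is clear. Handing in.

```bash
python3 -c "
from plant import bot
print(bot.close_job())"
```

```text
the job is handed in; nothing more can be done
None
```

The orange marker is threaded on the rail, slid round the bend and hanging on the bar against the black rubber nose. The job was handed in at about 26 s of the 72 s allowed.

- **Sliding:** wrist-force readings after each stretch stayed at noise level (about 1 N), so nothing was forced round the bend.
- **Pressing home:** contact was felt at y≈49.2 mm. I pressed to 9.6 N, with roughly 1 mm of rubber give, then eased back to about 2.4 N. I lowered the marker onto the bar before opening the gripper.
- **Final check:** the last close-up shows no visible gap between the marker and the nose. The marker's end is about 3.5 mm from the blue ring face, against about 4 mm of nose measured before pressing. The gripper was open and clear, with force readings back to noise.
- **First grasp failed:** the fingers closed in the air just above the marker without moving it. The fingertips sit about 37 mm higher than the reported TCP implies. I measured this from the wrist depth image and allowed for it, and the second grasp held at 30 mm.
- **Not checked:** I did not re-measure the lilac marker, small rack or freezer box at the end. The arm was never sent near the rack or box, and its path kept clear of the lilac marker.

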